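Cap the two tubes: match split tube blocks on the leaning stands

TASK

A thick and a thin tube lie in sloping half-blocks on two stands, and three loose steel top halves lie about the table. Find the top half whose groove fits each tube; the thick tube's first and then the thin tube's, lay it over its tube and slide it down the slope until you feel it come up firmly, but gently, against the stop head. Leave both let go, flat on their half-blocks and resting on their stops; leave the third top half and the other loose things where they are.

Things in the scene. Friction and masses are not known exactly. Their poses are not given: they have to be found in the camera images.
- cap_wide: Widest loose steel top half of a split tube block, groove down on the table: 64 mm wide (y), 50 long (x), 32 high; the groove runs along x in the underside, 43 wide, 21.5 deep, side walls 10.5 thick. Fits the thick 40 mm tube (rail_wide). 340 to 520 g. Origin at the centre of its underside, z up. Same after a half turn about z.
- cap_narrow: Narrowest loose steel top half of a split tube block, groove down on the table: 44 mm wide (y), 50 long (x), 25 high; the groove runs along x in the underside, 29 wide, 14.5 deep, side walls 7.5 thick. Fits the thin 26 mm tube (rail_narrow). 180 to 270 g. Origin at the centre of its underside, z up. Same after a half turn about z.
- cap_spare: Middle-sized, spare loose steel top half of a split tube block, groove down on the table: 54 mm wide (y), 50 long (x), 29 high; the groove runs along x in the underside, 36 wide, 18 deep, side walls 9 thick. Fits neither tube; leave it where it is. 320 g. Origin at the centre of its underside, z up. Same after a half turn about z.
- rail_wide: sloping aluminium half-block on a fixed stand, flat split face 64 mm wide (y), 150 long (x), with a fixed 40 mm tube along x whose axis lies in that face. Origin: middle of the face, 100 mm above the table. x points uphill at 35 degrees, roughly away from the robot; z square to the face. A matching cap sits with its origin at y = z = 0, x along x, 1.5 mm play beside and above the tube.
- rail_narrow: sloping aluminium half-block on a fixed stand, flat split face 44 mm wide (y), 150 long (x), with a fixed 26 mm tube along x whose axis lies in that face. Origin: middle of the face, 100 mm above the table. x points uphill at 35 degrees, roughly away from the robot; z square to the face. A matching cap sits with its origin at y = z = 0, x along x, 1.5 mm play beside and above the tube.
- load_wide (a point): point on the split face of rail_wide, 45 mm uphill of its origin: a cap set down with its origin here clears the stop head wherever that is. The face is oiled (friction about 0.25): a cap let go on the slope slides down to the stop; against it, its origin is 35 to 75 mm downhill of this point.
- load_narrow (a point): point on the split face of rail_narrow, 45 mm uphill of its origin: a cap set down with its origin here clears the stop head wherever that is. The face is oiled (friction about 0.25): a cap let go on the slope slides down to the stop; against it, its origin is 35 to 75 mm downhill of this point.
- stop_wide: dark end plate at the low end of rail_wide, uphill face at its x = -75 mm (origin there, same axes), with a locked stop head on rods: a bridge over the tube, 58 mm wide, 29 high, 12 thick. The head's uphill face is 20 to 60 mm uphill of the plate, different each time and not reported: find it by touch. Firm but gentle is 5 to 25 N; over 40 N is rough.
- stop_narrow: dark end plate at the low end of rail_narrow, uphill face at its x = -75 mm (origin there, same axes), with a locked stop head on rods: a bridge over the tube, 38 mm wide, 22 high, 12 thick. The head's uphill face is 20 to 60 mm uphill of the plate, different each time and not reported: find it by touch. Firm but gentle is 5 to 25 N; over 40 N is rough.
- vblock: steel V-block, 50 x 50 x 40 mm, bystander standing between the two stands; origin at the centre of its underside
- nut: dark steel ring nut, 30 mm across, 16 mm high, lying among the caps, bystander; origin at the centre of its underside
- collar: short aluminium tube offcut, 28 mm across, 22 mm high, standing among the caps, bystander; origin at the centre of its underside
- wrench: steel wrench, 160 mm long, lying flat at the right, bystander; long axis is its x
- oilcan: steel can, 56 mm across, 150 mm high, standing at the left, bystander; origin at the centre of its underside
- pot: dark steel cup, 70 mm across, 70 mm high, standing at the right, bystander; origin at the centre of its underside
There are look-alikes about, which are no part of the job. Leave any pink or purple look-alike of the cap_narrow alone.

How it is judged:
On the way, in this order (a step that is already met when the one before it is completed fails the run):
1. the widest top half lies flat over the thick tube and is pressed against its stop head with at least 4 N (y of cap_wide in the frame of rail_wide between -0.0035 and 0.0035 m and z of cap_wide in the frame of rail_wide between -0.003 and 0.003 m and x of cap_wide in the frame of rail_wide between -0.035 and 0.016 m and angle between the x axis of cap_wide and the x axis of rail_wide, either way round below 0.09 rad and angle between the z axis of cap_wide and the z axis of rail_wide, either way round below 0.09 rad and contact force between cap_wide and stop_wide above 4 N), for 0.1 s.
2. then the narrowest top half lies flat over the thin tube and is pressed against its stop head with at least 4 N (y of cap_narrow in the frame of rail_narrow between -0.0035 and 0.0035 m and z of cap_narrow in the frame of rail_narrow between -0.003 and 0.003 m and x of cap_narrow in the frame of rail_narrow between -0.035 and 0.016 m and angle between the x axis of cap_narrow and the x axis of rail_narrow, either way round below 0.09 rad and angle between the z axis of cap_narrow and the z axis of rail_narrow, either way round below 0.09 rad and contact force between cap_narrow and stop_narrow above 4 N), for 0.1 s.
At the end, for the whole second after the job is handed in: Each of the two matching top halves lies over its own tube, flat on the split face (within 3 mm in height, 3.5 mm sideways, 0.09 rad), at rest, let go, and touching its stop head (its origin 35 mm downhill to 16 mm uphill of the rail's middle) (y of cap_wide in the frame of rail_wide between -0.0035 and 0.0035 m and z of cap_wide in the frame of rail_wide between -0.003 and 0.003 m and x of cap_wide in the frame of rail_wide between -0.035 and 0.016 m and angle between the x axis of cap_wide and the x axis of rail_wide, either way round below 0.09 rad and angle between the z axis of cap_wide and the z axis of rail_wide, either way round below 0.09 rad and contact force between cap_wide and stop_wide above 0.08 N and linear speed of each of cap_wide, cap_narrow below 0.01 m/s and contact force between each of cap_wide, cap_narrow and the fingers below 0.1 N and y of cap_narrow in the frame of rail_narrow between -0.0035 and 0.0035 m and z of cap_narrow in the frame of rail_narrow between -0.003 and 0.003 m and x of cap_narrow in the frame of rail_narrow between -0.035 and 0.016 m and angle between the x axis of cap_narrow and the x axis of rail_narrow, either way round below 0.09 rad and angle between the z axis of cap_narrow and the z axis of rail_narrow, either way round below 0.09 rad and contact force between cap_narrow and stop_narrow above 0.08 N).
It fails at once if a top half is driven against its stop with more than 40 N (contact force between cap_wide and stop_wide above 40 N or contact force between cap_narrow and stop_narrow above 40 N).
It fails at once if the spare top half or another loose thing is moved more than 25 mm (distance of any of cap_spare, vblock, nut, collar, wrench, oilcan, pot from where it was at the start of the episode above 0.025 m).
It also fails if it takes over 64 s, if anything falls off the work surface, if the arm or the gripper's body presses on something with over 40 N, if the wrist force passes 120 N, or if a joint passes its speed limit or range.

ROBOT

A 6-joint arm with a two-finger parallel gripper is mounted at the origin on the work surface. World frame = base frame: x ahead of the robot, y to its left, z up, the work surface at z = 0. Lengths are in m, angles in rad, forces in N, time in s.
With the tool pointing down it reaches from about 0.425 to 0.95 m from the base axis. Payload 3.5 kg.
Tool frame: the origin (TCP) lies midway between the tips of the shut fingers; the grasp point (between the pads) lies 19 mm behind it; y points along the fingers, x is the direction in which the jaws open and shut, and the axes are right-handed (so a half turn about y gives the same grasp; the last joint's range is limited). The gripper opens to 85 mm and grips with 20 to 120 N. Pads are 22 mm wide; open, the fingers measure 114 mm over their backs; the gripper's body (76 mm by 85 mm) begins 54 mm behind the grasp point. The pads swing forward as they close: fully open they stand 13 mm farther back than shut.
Start: joints at [-1.419, 0.286, 1.577, -0, 1.279, -0.15], TCP at [0.201, -0.644, 0.231] pointing down, gripper open.
Joint ranges: [-2.77, 2.77], [-0.9, 2.22], [0.21, 2.48], [-1.53, 4.67], [0.24, 2.81], [-2.84, 2.84]. Speed limits (rad/s): [2.79, 2.79, 3.14, 3.14, 3.14, 3.14].

INTERFACE

Orientations are given as a unit quaternion [x, y, z, w].
In Python, from plant import ctrl, viewer gives the robot as it stands.
- The arm moves only by the tool step_arm, never from a script. Its argument "rows" is a list of rows, each a list of 3 entries, a list of its own where there are three numbers: the turn, a rotation vector about the tool's x, y, z in degrees, then the shift along the tool's x, y, z in mm, then the closure, from 0 (fully open) to 1 (shut). A call has 1 to 10 rows; each row is the pose to reach, as a shift and turn from the pose commanded when the call began, along the tool's axes at that moment; what a row does not reach only later rows make up. A row lasts 1/12 s, in which the tool goes at most 41.7 mm and 7.16 degrees, less where a joint would pass 70% of its speed; a pose out of reach is approached as far as the arm can. A call with a gripper value outside its range is refused whole. The fingers move at their own pace and stop on an object; "newtons" is the grip in N (left out, the last holds). Time passes only in rows, so rows that repeat a pose let the fingers close. It gives the time, the measured TCP pose, the force and the opening at its end, in the units of the state.
- ctrl.get_state(): the state, without advancing time (a new reading comes with each control period).
- viewer.read_camera(name): name is "scene" or "top"; returns (picture, depth): 420x560x3 uint8, red, green, blue; 420x560 float32, m along the optical axis (not along the pixel's ray), 0 where there is no reading.
- viewer.calibration(name): a dict with "K" (3x3 intrinsics, pixels), "R" (3x3) and "t" (3): a world point X has camera coordinates R X + t. Camera axes: x right, y down, z forward; pixel columns grow to the right and rows downward; lengths in m; the calibration is good to about 2 mm. A picture is of the moment at which its call begins. calibration takes no time and is no camera call.
- ctrl.sign_off(): hands the job in, once; it reports no verdict.
The state is a dict: "time": time; "qpos": joint angles; "dq": joint speeds; "joint_efforts": joint torques, N m; "eef_pos": TCP position; "tcp_rot": TCP orientation; "contact_force": force on the tool from outside, world axes, zero at the start; "wrist_torque": the same for the moment, N m; "opening": opening from 0.0 (shut) to 1.0 (fully open).
Only numpy, scipy, OpenCV 4.12 (cv2) and the standard library are available. Lean on these libraries where they do the work, as an engineer would, in place of code of your own. Each camera call takes 0.05 s, during which the arm holds its last target.

## Working session

There is one attempt and no reset: what is moved stays moved. The work goes in short steps, Python scripts to look and compute and a tool call to move; the robot and the scene stay as the last step left them, time stands still between calls to the robot, and variables do not carry over. Pictures are saved under pics/ and viewed, and the job is handed in when it is done.

Besides the shell and the picture viewer there is one more tool, called after ">>>" in YAML: its name, and indented under it one key for each argument. step_arm: Moves the arm, as the interface text tells. Its arguments: {"type":"object","properties":{"rows":{"type":"array"},"newtons":{"type":"number"}},"required":["rows"]}

```bash
ls; mkdir -p pics; python3 - <<'E'
from plant import ctrl, viewer
import cv2,numpy as np
for n in("scene","top"):
    p,d=viewer.read_camera(n); np.savez(f"{n}0.npz",p=p,d=d,**viewer.calibration(n))
    cv2.imwrite(f"pics/{n}0.png",p[:,:,::-1])
    c=viewer.calibration(n); print(n,c["K"].round(1).tolist(),(-c["R"].T@c["t"]).round(3),c["R"].round(3).tolist())
print(ctrl.get_state())
E
```

```text
pics
scene [[502.3, 0.0, 279.1], [0.0, 502.3, 213.6], [0.0, 0.0, 1.0]] [ 1.17  -0.084  1.028] [[0.106, 0.994, -0.011], [0.802, -0.092, -0.59], [-0.587, 0.054, -0.808]]
top [[379.7, 0.0, 277.5], [0.0, 379.7, 208.3], [0.0, 0.0, 1.0]] [ 0.43  -0.031  1.069] [[-0.02, -1.0, 0.012], [-0.996, 0.019, -0.087], [0.086, -0.013, -0.996]]
{'time': 0.1, 'qpos': array([-1.41902075e+00,  2.87101050e-01,  1.57804764e+00,  9.64549018e-06,
        1.27862473e+00, -1.49951121e-01]), 'dq': array([ 0.00012472, -0.00216852, -0.00387848,  0.00036833,  0.00020931,
       -0.0003808 ]), 'joint_efforts': array([ 6.99271186e-04, -4.07296550e+01, -2.93700886e+01, -1.32770328e-04,
        3.41823878e-03, -4.06222810e-06]), 'eef_pos': array([ 0.20055857, -0.64388125,  0.2300603 ]), 'tcp_rot': array([-0.56891878,  0.41971891, -0.41863214,  0.57001279]), 'contact_force': array([ 0.15758621,  0.2841205 , -0.0183261 ]), 'wrist_torque': array([-0.01015575,  0.02234152, -0.00807435]), 'opening': 0.9988998896537873}
```

View pics/scene0.png

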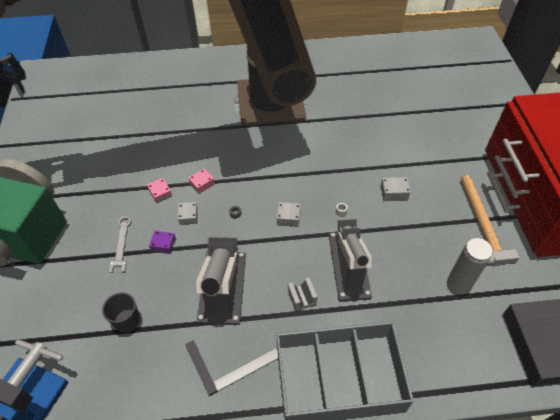

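View pics/top0.png

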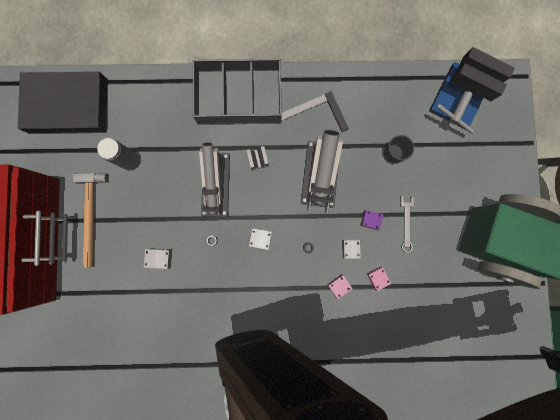

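The scene picture shows steel blocks at (187,212), (288,213) and (396,188), pink blocks at (160,188) and (202,180), and a purple one at (162,241). In the top view the steel blocks are at (352,249), (260,239) and (157,259), pink at (340,287) and (379,278), purple at (372,219). The thick rail is at about (325,170) and the thin one at about (212,180). I'll measure them next.

```bash
cat > h.py <<'E'
import numpy as np,cv2
from scipy.spatial.transform import Rotation as R
def cloud(f):
    z=np.load(f) if isinstance(f,str) else f
    K,Rm,t,d=z["K"],z["R"],z["t"],z["d"].astype(float)
    v,u=np.mgrid[:d.shape[0],:d.shape[1]]
    X=np.stack([(u-K[0,2])*d/K[0,0],(v-K[1,2])*d/K[1,1],d],-1)
    W=(X-t)@Rm
    W[d==0]=np.nan
    return W
E
python3 - <<'E'
from h import *
for n,cs in (("top",[(157,259),(260,239),(352,249),(340,287),(379,278),(372,219)]),("scene",[(396,188),(288,213),(187,212),(202,180),(160,188),(162,241)])):
    W=cloud(n+"0.npz"); 
    for (u,v) in cs:
        P=W[v-20:v+21,u-20:u+21]; m=P[...,2]>0.012
        ncc,lab=cv2.connectedComponents(m.astype(np.uint8)); l=lab[20,20]; m=lab==l
        Q=P[m]; top=np.median(Q[:,2][Q[:,2]>np.percentile(Q[:,2],50)])
        Q=Q[Q[:,2]>top-.004]
        r=cv2.minAreaRect((Q[:,:2]*1000).astype(np.float32)); print(n,(u,v),len(Q),"z",round(top,4),np.round(r[0],1),np.round(r[1],1),round(r[2],1))
p=np.load("top0.npz")["p"][:,:,::-1]
cv2.imwrite("pics/crop_top.png",cv2.resize(p[120:310,130:400],None,fx=2.9,fy=2.9,interpolation=cv2.INTER_CUBIC))
p=np.load("scene0.npz")["p"][:,:,::-1]
cv2.imwrite("pics/crop_sc.png",cv2.resize(p[165:330,140:420],None,fx=2.8,fy=2.8,interpolation=cv2.INTER_CUBIC))
E
```

```text
top (157, 259) 431 z 0.0331 [390.  286.3] [64.3 49.9] 85.4
top (260, 239) 332 z 0.03 [438.2   4.4] [53.9 49.8] 78.6
top (352, 249) 289 z 0.0258 [ 405.2 -245.8] [42.1 49.6] 88.2
top (340, 287) 287 z 0.0257 [ 303.4 -210.5] [44.4 49.6] 33.3
top (379, 278) 288 z 0.0258 [ 322.9 -319.3] [50.2 45. ] 25.1
top (372, 219) 268 z 0.0259 [ 484.8 -306.4] [51.  43.5] 74.9
scene (396, 188) 371 z 0.034 [390.9 288.4] [65.3 55.7] 84.9
scene (288, 213) 359 z 0.0309 [438.3   6.6] [53.9 53.7] 78.1
scene (187, 212) 284 z 0.0267 [ 404.4 -243.5] [44.7 54. ] 87.9
scene (202, 180) 240 z 0.0271 [ 303.3 -208.3] [50.1 49.9] 32.5
scene (160, 188) 259 z 0.0268 [ 321.9 -316.6] [54.5 44.2] 25.7
scene (162, 241) 314 z 0.0266 [ 484.8 -304.3] [51.  47.5] 76.1
```

View pics/crop_top.png

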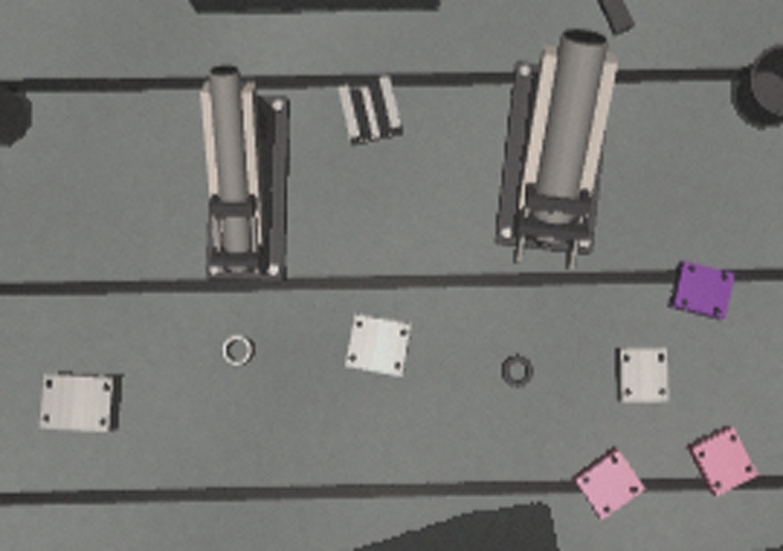

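View pics/crop_sc.png

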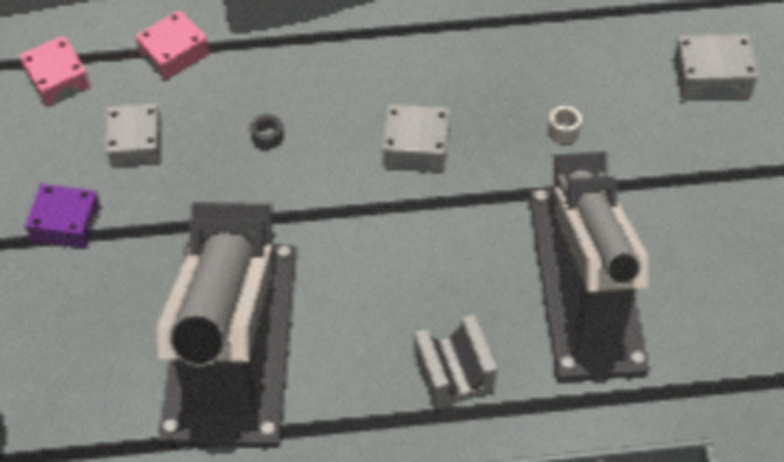

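```bash
cat > fit.py <<'E'
from h import *
from scipy.optimize import least_squares
def railR(yaw):
    c,s=np.cos(np.radians(35)),np.sin(np.radians(35))
    return R.from_euler('z',yaw).as_matrix()@np.array([[c,0,-s],[0,1,0],[s,0,c]])
def fit(W,r,w,x0):
    p=np.array(x0,float)  # ox,oy,oz,yaw
    M=None
    for it in range(12):
        Rm=railR(p[3]); L=(W.reshape(-1,3)-p[:3])@Rm
        L0=W.reshape(-1,3)
        tol=.015 if it<5 else .005
        # uphill part only to avoid stop (x>-5mm)
        inx=(L[:,0]>-.005)&(L[:,0]<.070)
        rho=np.hypot(L[:,1],L[:,2])
        tube=inx&(abs(rho-r)<tol)&(L[:,2]>.3*r)&(abs(L[:,1])<.9*r)
        face=inx&(abs(L[:,2])<min(tol,.006))&(abs(L[:,1])>r+.003)&(abs(L[:,1])<w/2-.001)
        def f(q):
            Rq=railR(q[3]); A=(L0[tube]-[q[0],q[1],q[2]])@Rq; B=(L0[face]-[q[0],q[1],q[2]])@Rq
            return np.r_[np.hypot(A[:,1],A[:,2])-r,B[:,2],(q[0]-p[0])*.3]  # weak x prior
        s=least_squares(f,p,loss='soft_l1',f_scale=.002); p=s.x
    # slide so origin height: resolve x by end of tube: report
    Rm=railR(p[3]); L=(W.reshape(-1,3)-p[:3])@Rm
    return p,tube.sum(),face.sum(),np.sqrt(np.mean(s.fun**2)),L
E
python3 - <<'E'
from fit import *
for n in("top","scene"):
    W=cloud(n+"0.npz")
    tab=W[...,2][(abs(W[...,0]-.5)<.25)&(abs(W[...,1])<.3)&(abs(W[...,2])<.01)]
    print(n,"table z",np.median(tab))
    for nm,r,w,(u,v) in(("wide",.020,.064,(325,160)),("narrow",.013,.044,(210,175))):
        Wt=cloud("top0.npz"); g=Wt[v,u]
        p,a,b,e,L=fit(W,r,w,[g[0],g[1],.1,0])
        rho=np.hypot(L[:,1],L[:,2]); 
        t=(abs(rho-r)<.003)&(L[:,2]>.7*r)
        fc=(abs(L[:,2])<.003)&(abs(L[:,1])>r+.003)&(abs(L[:,1])<w/2+.003)
        st=(L[:,2]>r+.004)&(L[:,2]<r+.02)&(abs(L[:,1])<w/2)&(abs(L[:,0])<.09)
        print(n,nm,p.round(4),np.degrees(p[3]).round(2),a,b,e.round(5),"tube x",np.percentile(L[t,0],[1,99]).round(4),"face x",np.percentile(L[fc,0],[1,99]).round(4),"stop x",np.percentile(L[st,0],[2,50,98]).round(4), st.sum())
E
```

```text
top table z -0.00015074976278854065
top wide [ 0.6313 -0.1703  0.1092 -0.1367] -7.83 408 155 0.00139 tube x [-0.221  0.078] face x [-0.1962  0.0576] stop x [-0.0753 -0.0673 -0.0617] 117
top narrow [ 0.5997  0.1292  0.1045 -0.0332] -1.9 255 111 0.00146 tube x [-0.1997  0.0867] face x [-0.1871  0.0658] stop x [-0.0894 -0.0402 -0.0282] 140
scene table z 0.0008619457443591881
scene wide [ 0.6313 -0.1688  0.111  -0.1426] -8.17 285 122 0.00092 tube x [-0.2226  0.0784] face x [-0.1987  0.0585] stop x [-0.0895 -0.0671 -0.0619] 115
scene narrow [ 0.5997  0.1308  0.1059 -0.0323] -1.85 154 69 0.00089 tube x [-0.2023  0.0875] face x [-0.1904  0.0677] stop x [-0.0894 -0.0811 -0.0279] 153
```

```bash
cat >> h.py <<'E'
def tr(zdir,ydir):
    "tool rot: tool y = -zdir; tool x along ydir"
    y=-np.array(zdir,float);y/=np.linalg.norm(y); x=np.array(ydir,float); x-=x@y*y; x/=np.linalg.norm(x)
    return R.from_matrix(np.c_[x,y,np.cross(x,y)])
def delta(st,pos,rot):
    R0=R.from_quat(st["tcp_rot"]); 
    return (R0.inv()*rot).as_rotvec(degrees=True).round(1),(R0.inv().apply(np.array(pos)-st["eef_pos"])*1000).round(1)
E
python3 - <<'E'
from h import *
from plant import ctrl
s=ctrl.get_state(); M=R.from_quat(s["tcp_rot"]).as_matrix(); print(M.round(3))
a=np.radians(85.4)
for sg in(1,-1):
  rot=tr([0,0,1],[sg*np.cos(a),sg*np.sin(a),0])
  for p in([.5,-.25,.25],[.45,.2,.2],[.389,.287,.13]): print(sg,p,delta(s,p,rot))
E
```

```text
[[ 0.297 -0.     0.955]
 [-0.955  0.002  0.297]
 [-0.002 -1.     0.   ]]
1 [0.5, -0.25, 0.25] (array([  -0.2, -158.1,   -0. ]), array([-287.1,  -19.2,  403. ]))
1 [0.45, 0.2, 0.2] (array([  -0.2, -158.1,   -0. ]), array([-731.6,   31.8,  488.9]))
1 [0.389, 0.287, 0.13] (array([  -0.2, -158.1,   -0. ]), array([-832.6,  102. ,  456.5]))
-1 [0.5, -0.25, 0.25] (array([ 0. , 21.9, -0.1]), array([-287.1,  -19.2,  403. ]))
-1 [0.45, 0.2, 0.2] (array([ 0. , 21.9, -0.1]), array([-731.6,   31.8,  488.9]))
-1 [0.389, 0.287, 0.13] (array([ 0. , 21.9, -0.1]), array([-832.6,  102. ,  456.5]))
```

>>> step_arm:
  rows:
    - [[0, 7, 0], [-29, -2, 30], 0]
    - [[0, 14, 0], [-58, -4, 58], 0]
    - [[0, 22, 0], [-86, -6, 90], 0]
    - [[0, 22, 0], [-115, -10, 122], 0]
    - [[0, 22, 0], [-144, -10, 160], 0]
    - [[0, 22, 0], [-172, -12, 200], 0]
    - [[0, 22, 0], [-200, -15, 240], 0]
    - [[0, 22, 0], [-225, -19, 280], 0]
    - [[0, 22, 0], [-250, -19, 320], 0]
    - [[0, 22, 0], [-270, -19, 355], 0]
  newtons: 40

```text
time: 0.93
eef_pos: [0.4382, -0.3037, 0.25]
tcp_rot: [0.479, -0.52, 0.52, -0.479]
contact_force: [-0.1, -1.2, 0.5]
opening: 1.001
```

```bash
cat > q.py <<'E'
from h import *
from plant import ctrl
import sys
s=ctrl.get_state(); print("t",s["time"],"pos",s["eef_pos"].round(4),"F",s["contact_force"].round(2),"op",round(s["opening"],3))
E
python3 - <<'E'
from q import *
a=np.radians(85.4)
rot=tr([0,0,1],[-np.cos(a),-np.sin(a),0])
for p in([.45,.2,.2],[.389,.287,.13]): print(p,delta(s,p,rot))
E
```

```text
t 0.9333 pos [ 0.4382 -0.3037  0.25  ] F [-0.14 -1.19  0.51] op 1.001
[0.45, 0.2, 0.2] (array([-0. , -0.1,  0. ]), array([-503. ,   49.9,  -29.8]))
[0.389, 0.287, 0.13] (array([-0. , -0.1,  0. ]), array([-584.7,  119.9,  -97.7]))
```

>>> step_arm:
  rows:
    - [[0, 0, 0], [-38, 0, 10], 0]
    - [[0, 0, 0], [-78, 0, 20], 0]
    - [[0, 0, 0], [-118, 5, 30], 0]
    - [[0, 0, 0], [-159, 5, 35], 0]
    - [[0, 0, 0], [-200, 10, 35], 0]
    - [[0, 0, 0], [-241, 10, 35], 0]
    - [[0, 0, 0], [-282, 15, 30], 0]
    - [[0, 0, 0], [-322, 20, 20], 0]
    - [[0, 0, 0], [-362, 25, 10], 0]
    - [[0, 0, 0], [-402, 30, 0], 0]

```text
time: 1.77
eef_pos: [0.4695, 0.0969, 0.2193]
tcp_rot: [-0.479, 0.52, -0.52, 0.479]
contact_force: [1.3, -0.1, -0.3]
opening: 1.002
```

>>> step_arm:
  rows:
    - [[0, 0, 0], [-38, 10, -10], 0]
    - [[0, 0, 0], [-75, 20, -25], 0]
    - [[0, 0, 0], [-110, 32, -42], 0]
    - [[0, 0, 0], [-143, 50, -58], 0]
    - [[0, 0, 0], [-165, 70, -75], 0]
    - [[0, 0, 0], [-182, 88, -92], 0]
    - [[0, 0, 0], [-182, 88, -96], 0]
    - [[0, 0, 0], [-182, 88, -96], 0]

```text
time: 2.43
eef_pos: [0.3875, 0.2843, 0.1302]
tcp_rot: [-0.481, 0.52, -0.519, 0.478]
contact_force: [0.5, 0.2, 0.4]
opening: 1.001
```

```bash
python3 - <<'E'
from q import *
from plant import viewer
a=np.radians(85.4)
rot=tr([0,0,1],[-np.cos(a),-np.sin(a),0])
for p in([.389,.287,.0]): print(p,delta(s,p,rot))
for n in("scene","top"):
    p,d=viewer.read_camera(n); np.savez(f"{n}1.npz",p=p,d=d,**viewer.calibration(n))
    cv2.imwrite(f"pics/{n}1.png",p[:,:,::-1])
E
```

```text
t 2.4333 pos [0.3875 0.2843 0.1302] F [0.53 0.19 0.35] op 1.001
0.389 (array([0.2, 0.1, 0.1]), array([-103.9, -259. ,   -7.7]))
0.287 (array([0.2, 0.1, 0.1]), array([   5.6, -156.4, -101. ]))
0.0 (array([0.2, 0.1, 0.1]), array([ 313.8,  132.2, -363.3]))
```

View pics/scene1.png

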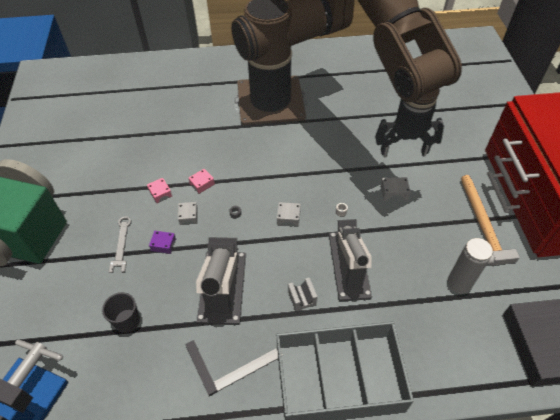

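>>> step_arm:
  rows:
    - [[0, 0, 0], [-2.5, 35, 1.5], 0]
    - [[0, 0, 0], [-2.5, 70, 1.5], 0]
    - [[0, 0, 0], [-2.5, 100, 1.5], 0]
    - [[0, 0, 0], [-2.5, 120, 1.5], 0]
    - [[0, 0, 0], [-2.5, 128, 1.5], 0]
    - [[0, 0, 0], [-2.5, 128, 1.5], 0]
    - [[0, 0, 0], [-2.5, 128, 1.5], 1]
    - [[0, 0, 0], [-2.5, 128, 1.5], 1]
    - [[0, 0, 0], [-2.5, 128, 1.5], 1]
    - [[0, 0, 0], [-2.5, 128, 1.5], 1]
  newtons: 50

```text
time: 3.37
eef_pos: [0.3938, 0.2872, 0.0063]
tcp_rot: [0.478, -0.519, 0.521, -0.481]
contact_force: [0.4, -2.2, 4.9]
opening: 0.738
```

>>> step_arm:
  rows:
    - [[0, 0, 0], [0, 0, 0], 1]
    - [[0, 0, 0], [0, 0, 0], 1]
    - [[0, 0, 0], [0, 0, 0], 1]

```text
time: 3.62
eef_pos: [0.3937, 0.2872, 0.0062]
tcp_rot: [0.478, -0.519, 0.521, -0.481]
contact_force: [1.9, -2.1, 7.3]
opening: 0.738
```

>>> step_arm:
  rows:
    - [[0, 0, 0], [0, -10, 0], 1]
    - [[0, 0, 0], [0, -40, 0], 1]
    - [[0, 0, 0], [0, -80, 0], 1]
    - [[0, 0, 0], [0, -120, 0], 1]
    - [[0, 0, 0], [0, -160, 0], 1]
    - [[0, 0, 0], [0, -190, 0], 1]
    - [[0, 0, 0], [0, -190, 0], 1]
    - [[0, 0, 0], [0, -190, 0], 1]

```text
time: 4.28
eef_pos: [0.3915, 0.287, 0.1953]
tcp_rot: [0.478, -0.52, 0.52, -0.48]
contact_force: [0.0, 0.1, -5.9]
opening: 0.738
```

```bash
python3 - <<'E'
from q import *
from plant import viewer
for n in("scene",):
    p,d=viewer.read_camera(n); np.savez(f"{n}2.npz",p=p,d=d,**viewer.calibration(n))
    cv2.imwrite(f"pics/{n}2.png",cv2.resize(p[40:220,330:510,::-1],None,fx=3,fy=3))
E
```

```text
t 4.2833 pos [0.3915 0.287  0.1953] F [ 0.04  0.14 -5.94] op 0.738
```

View pics/scene2.png

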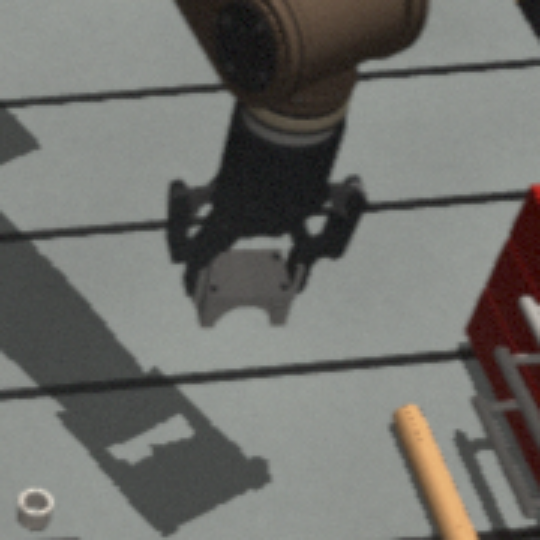

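```bash
cat > rail.py <<'E'
from fit import *
O={"w":np.array([.6177,-.1677,.1]),"n":np.array([.5938,.1303,.1])}
YAW={"w":np.radians(-8.0),"n":np.radians(-1.88)}
H={"w":.0062,"n":.005}
def pose(k,xr,zr,yr=0):
    M=railR(YAW[k]); return O[k]+M@np.array([xr,yr,zr+H[k]]), tr(M[:,2],-M[:,1])
E
python3 - <<'E'
from q import *; from rail import *
p,r=pose("w",.045,.07); print(p,delta(s,p,r))
print(delta(s,[.5,0,.28],tr([0,0,1],[0,-1,0])))
E
```

```text
t 4.3333 pos [0.3901 0.2862 0.1926] F [-0.28 -0.49 -4.85] op 0.735
[ 0.61092193 -0.1667474   0.18823033] (array([35.1,  3.2, -1. ]), array([433.4,   4.2, 257.2]))
(array([ 0.1, -4.7,  0. ]), array([276.3, -87.4, 132.8]))
```

>>> step_arm:
  rows:
    - [[0, 0, 0], [20, -15, 10], 1]
    - [[3, 0, 0], [50, -35, 25], 1]
    - [[6, 0, 0], [82, -52, 42], 1]
    - [[9, 0, 0], [116, -68, 58], 1]
    - [[12, 0, 0], [150, -80, 74], 1]
    - [[15, 0, 0], [184, -87, 90], 1]
    - [[18, 0, 0], [218, -87, 106], 1]
    - [[21, 0, 0], [254, -87, 122], 1]
    - [[24, 1, 0], [290, -87, 138], 1]
    - [[27, 2, -1], [326, -87, 156], 1]

```text
time: 5.17
eef_pos: [0.518, -0.0525, 0.2757]
tcp_rot: [0.351, -0.391, 0.638, -0.563]
contact_force: [0.9, 1.6, -5.1]
opening: 0.738
```

```bash
python3 - <<'E'
from q import *; from rail import *
p,r=pose("w",.045,.07); print(p,delta(s,p,r))
E
```

```text
t 5.1667 pos [ 0.518  -0.0525  0.2757] F [ 0.92  1.59 -5.06] op 0.738
[ 0.61092193 -0.1667474   0.18823033] (array([ 8.4,  1.1, -0.2]), array([101.5, 126.4,  55.4]))
```

>>> step_arm:
  rows:
    - [[4, 0, 0], [30, 5, 15], 1]
    - [[8, 1, 0], [60, 15, 30], 1]
    - [[8, 1, 0], [85, 30, 45], 1]
    - [[8, 1, 0], [101, 55, 55], 1]
    - [[8, 1, 0], [101, 80, 55], 1]
    - [[8, 1, 0], [101, 100, 55], 1]
    - [[8, 1, 0], [101, 115, 55], 1]
    - [[8, 1, 0], [101, 115, 55], 1]
    - [[8, 1, 0], [101, 115, 55], 1]

```text
time: 5.92
eef_pos: [0.606, -0.1626, 0.1985]
tcp_rot: [0.305, -0.352, 0.666, -0.583]
contact_force: [0.2, 0.0, -4.3]
opening: 0.734
```

```bash
python3 - <<'E'
from q import *; from rail import *
from plant import viewer
p,r=pose("w",.045,.07); print(p,delta(s,p,r))
for n in("scene","top"):
    p,d=viewer.read_camera(n); np.savez(f"{n}3.npz",p=p,d=d,**viewer.calibration(n))
    c=(slice(170,330),slice(140,310)) if n=="scene" else (slice(100,260),slice(250,420))
    cv2.imwrite(f"pics/{n}3.png",cv2.resize(p[c][...,::-1],None,fx=3.5,fy=3.5,interpolation=cv2.INTER_CUBIC))
E
```

```text
t 5.9167 pos [ 0.606  -0.1626  0.1985] F [ 0.19  0.   -4.33] op 0.734
[ 0.61092193 -0.1667474   0.18823033] (array([ 0.6,  0.1, -0.4]), array([ 3.4, 11.5, -1.3]))
```

View pics/scene3.png

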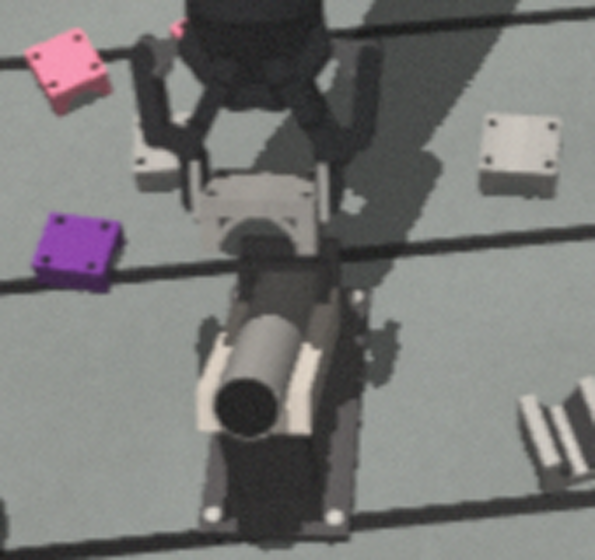

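View pics/top3.png

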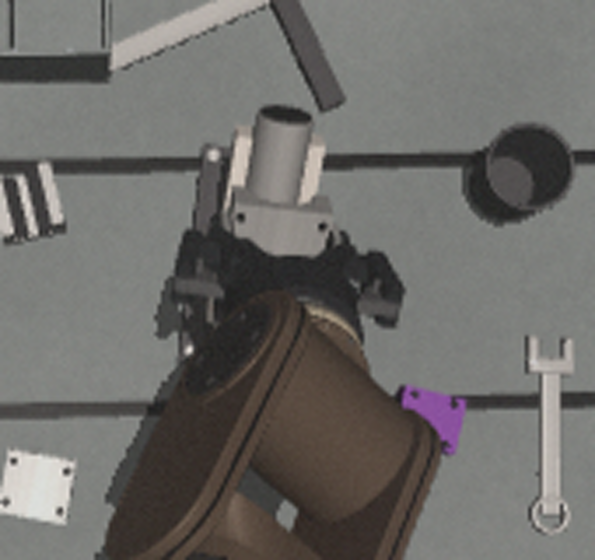

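Both pictures show the held wide cap square above the thick tube (scene crop (260,215), top crop (285,220)). Next I'll measure its sideways offset from the rail in each camera's own cloud.

```bash
cat > meas.py <<'E'
from q import *; from rail import *
def meas(k,idx,r,w,h):
  for n in("top","scene"):
    W=cloud(f"{n}{idx}.npz"); W0=cloud(f"{n}0.npz")
    p,a,b,e,_=fit(W0,r,w,[O[k][0],O[k][1],.1,YAW[k]])
    sh=(p[2]-.1)/np.sin(np.radians(35)); p[:3]-=sh*railR(p[3])[:,0]
    L=(W.reshape(-1,3)-p[:3])@railR(YAW[k])
    t=(s["eef_pos"]-p[:3])@railR(YAW[k])
    print(n,"rail",p.round(4),"tcp in rail",(t*1000).round(1))
    zt=t[2]-H[k]+h
    c=(abs(L[:,2]-zt)<.004)&(abs(L[:,1]-t[1])<w/2+.008)&(abs(L[:,0]-t[0])<.035)
    Q=L[c]; q=np.percentile(Q[:,1],[1,99]); print(len(Q),"top face: y",(q*1000).round(1),"mid",round(q.mean()*1000,2),"x",(np.percentile(Q[:,0],[1,99])*1000).round(1),"z",(np.median(Q[:,2])*1000-zt*1000).round(1))
    c=(L[:,2]<zt-.003)&(L[:,2]>zt-h+.002)&(abs(L[:,1]-t[1])<w/2+.008)&(L[:,0]>t[0]+.012)&(L[:,0]<t[0]+.035)
    Q=L[c]
    if len(Q)>20: q=np.percentile(Q[:,1],[1,99]); print(len(Q),"uphill end: y",(q*1000).round(1),"mid",round(q.mean()*1000,2),"x",(np.median(Q[:,0])*1000).round(1))
E
python3 - <<'E'
from meas import *
meas("w",3,.02,.064,.032)
E
```

```text
t 6.0167 pos [ 0.6078 -0.1636  0.2031] F [ 1.03  0.45 -4.59] op 0.736
top rail [ 0.6183 -0.1686  0.1    -0.1391] tcp in rail [50.   3.5 90.9]
332 top face: y [-27.4  37.3] mid 4.98 x [39.3 70.5] z -1.2
91 uphill end: y [-26.9  36.4] mid 4.76 x 69.6
scene rail [ 0.6156 -0.1665  0.1    -0.1416] tcp in rail [52.5  1.8 89.2]
359 top face: y [-36.1  38.7] mid 1.29 x [19.8 72.5] z -1.2
276 uphill end: y [-27.1  36.9] mid 4.93 x 69.1
```

>>> step_arm:
  rows:
    - [[0.5, 0, 0], [4, 15, 0], 1]
    - [[0.5, 0, 0], [4.5, 35, 0], 1]
    - [[0.5, 0, 0], [4.5, 50, 0], 1]
    - [[0.5, 0, 0], [4.5, 50, 0], 1]
    - [[0.5, 0, 0], [4.5, 50, 0], 1]
    - [[0.5, 0, 0], [4.5, 50, 0], 1]

```text
time: 6.52
eef_pos: [0.6366, -0.1725, 0.1649]
tcp_rot: [0.301, -0.344, 0.67, -0.585]
contact_force: [-0.8, -0.5, -4.6]
opening: 0.734
```

```bash
cat > snap.py <<'E'
import sys
from h import *
from plant import viewer
def snap(i,cs,ct):
  for n,c in(("scene",cs),("top",ct)):
    p,d=viewer.read_camera(n); np.savez(f"{n}{i}.npz",p=p,d=d,**viewer.calibration(n))
    c=(slice(c[0],c[0]+160),slice(c[1],c[1]+170))
    cv2.imwrite(f"pics/{n}{i}.png",cv2.resize(p[c][...,::-1],None,fx=3.5,fy=3.5,interpolation=cv2.INTER_CUBIC))
E
python3 - <<'E'
from snap import *
snap(4,(170,140),(100,250))
from meas import *
meas("w",4,.02,.064,.032)
p,r=pose("w",.05,.03); print(delta(s,p,r))
E
```

```text
t 6.6167 pos [ 0.6367 -0.1727  0.1653] F [-0.53 -0.74 -4.3 ] op 0.743
top rail [ 0.6183 -0.1686  0.1    -0.1391] tcp in rail [52.8 -1.4 42.8]
317 top face: y [-33.8  34.4] mid 0.32 x [44.2 74.3] z -0.3
77 uphill end: y [-32.2  31.3] mid -0.46 x 74.0
scene rail [ 0.6156 -0.1665  0.1    -0.1416] tcp in rail [55.3 -3.2 41. ]
414 top face: y [-40.2  33.9] mid -3.19 x [25.6 78.2] z 1.0
253 uphill end: y [-32.5  31.3] mid -0.59 x 75.3
(array([-0.7,  0.3, -0.1]), array([-2.3,  6.1, -3.5]))
```

>>> step_arm:
  rows:
    - [[-0.6, 0.3, 0], [-0.5, 8, -2], 1]
    - [[-0.6, 0.3, 0], [-0.5, 16, -4], 1]
    - [[-0.6, 0.3, 0], [-0.5, 23, -4], 1]
    - [[-0.6, 0.3, 0], [-0.5, 27, -4], 1]
    - [[-0.6, 0.3, 0], [-0.5, 27, -4], 1]

```text
time: 7.03
eef_pos: [0.6484, -0.1733, 0.1371]
tcp_rot: [0.303, -0.351, 0.668, -0.582]
contact_force: [-0.2, -0.3, -3.6]
opening: 0.736
```

```bash
cat > st.py <<'E'
from q import *; from rail import *
def st(k):
    M=railR(YAW[k]); print("tcp in rail mm",((s["eef_pos"]-O[k])@M*1000).round(1),"F rail",(s["contact_force"]@M).round(2),"T",s["wrist_torque"].round(2))
    p,r=pose(k,.05,0); print("rot err",delta(s,p,r)[0])
E
python3 -c "
from st import *; st('w')"
```

```text
t 7.0333 pos [ 0.6484 -0.1733  0.1371] F [-0.23 -0.29 -3.57] op 0.736
tcp in rail mm [46.8 -1.2 12.5] F rail [-2.21 -0.32 -2.82] T [0.09 0.64 0.01]
rot err [ 0.2 -0.1 -0.2]
```

>>> step_arm:
  rows:
    - [[0, 0, 0], [0, 1.5, 0], 1]
    - [[0, 0, 0], [0, 3, 0], 1]
    - [[0, 0, 0], [0, 3, 0], 1]
    - [[0, 0, 0], [0, 3, 0], 1]

```text
time: 7.37
eef_pos: [0.6505, -0.1739, 0.1368]
tcp_rot: [0.302, -0.35, 0.669, -0.582]
contact_force: [-0.8, 0.4, -4.4]
opening: 0.735
```

```bash
python3 -c "
from st import *; st('w')"
```

```text
t 7.3667 pos [ 0.6505 -0.1739  0.1368] F [-0.82  0.36 -4.42] op 0.735
tcp in rail mm [48.4 -1.6 11. ] F rail [-3.24  0.24 -3.13] T [0.11 0.62 0.04]
rot err [ 0.1 -0.1 -0.2]
```

>>> step_arm:
  rows:
    - [[0, 0, 0], [0, 1, 0], 1]
    - [[0, 0, 0], [0, 2, 0], 1]
    - [[0, 0, 0], [0, 2.5, 0], 1]
    - [[0, 0, 0], [0, 2.5, 0], 1]

```text
time: 7.7
eef_pos: [0.6518, -0.174, 0.1345]
tcp_rot: [0.302, -0.35, 0.668, -0.582]
contact_force: [0.3, -0.2, -4.8]
opening: 0.737
```

```bash
python3 -c "
from st import *; st('w')"
```

```text
t 7.7 pos [ 0.6518 -0.174   0.1345] F [ 0.26 -0.16 -4.8 ] op 0.737
tcp in rail mm [48.2 -1.5  8.3] F rail [-2.52 -0.12 -4.1 ] T [ 0.1  0.7 -0. ]
rot err [ 0.1 -0.1 -0.2]
```

>>> step_arm:
  rows:
    - [[0, 0, 0], [0, 1, 0], 1]
    - [[0, 0, 0], [0, 1.5, 0], 1]
    - [[0, 0, 0], [0, 1.5, 0], 1]

```text
time: 7.95
eef_pos: [0.6527, -0.1741, 0.1332]
tcp_rot: [0.302, -0.35, 0.668, -0.582]
contact_force: [0.4, 0.9, -5.0]
opening: 0.736
```

```bash
python3 -c "
from st import *; st('w')"
```

```text
t 7.95 pos [ 0.6527 -0.1741  0.1332] F [ 0.38  0.9  -5.03] op 0.736
tcp in rail mm [48.2 -1.5  6.8] F rail [-2.68  0.94 -4.26] T [0.08 0.66 0.04]
rot err [ 0.1 -0.1 -0.2]
```

>>> step_arm:
  rows:
    - [[0, 0, 0], [0, 1, 0], 1]
    - [[0, 0, 0], [0, 1.5, 0], 1]
    - [[0, 0, 0], [0, 1.5, 0], 1]

```text
time: 8.2
eef_pos: [0.6537, -0.1744, 0.1329]
tcp_rot: [0.302, -0.349, 0.669, -0.583]
contact_force: [-4.6, 0.8, -0.5]
opening: 0.737
```

```bash
python3 -c "
from st import *; st('w')"
```

```text
t 8.2 pos [ 0.6537 -0.1744  0.1329] F [-4.63  0.78 -0.53] op 0.737
tcp in rail mm [48.8 -1.6  6. ] F rail [-4.15  0.13  2.26] T [ 0.05  0.73 -0.07]
rot err [ 0.  -0.1 -0.2]
```

>>> step_arm:
  rows:
    - [[0, 0, 0], [0, 0, -3], 1]
    - [[0, 0, 0], [0, 0, -8], 1]
    - [[0, 0, 0], [0, 0, -13], 1]
    - [[0, 0, 0], [0, 0, -18], 1]
    - [[0, 0, 0], [0, 0, -23], 1]
    - [[0, 0, 0], [0, 0, -27], 1]
    - [[0, 0, 0], [0, 0, -30], 1]
    - [[0, 0, 0], [0, 0, -30], 1]

```text
time: 8.87
eef_pos: [0.6288, -0.171, 0.1152]
tcp_rot: [0.302, -0.35, 0.669, -0.582]
contact_force: [-7.5, 0.7, 5.5]
opening: 0.74
```

```bash
python3 - <<'E'
from snap import *
snap(5,(170,140),(100,250))
from st import *; st('w')
E
```

```text
t 8.9667 pos [ 0.6288 -0.171   0.1152] F [-7.89  0.78  5.29] op 0.739
tcp in rail mm [18.1 -1.8  5.9] F rail [-3.45 -0.33  8.88] T [-0.22  0.65 -0.23]
rot err [ 0.1 -0.1 -0.1]
```

View pics/scene5.png

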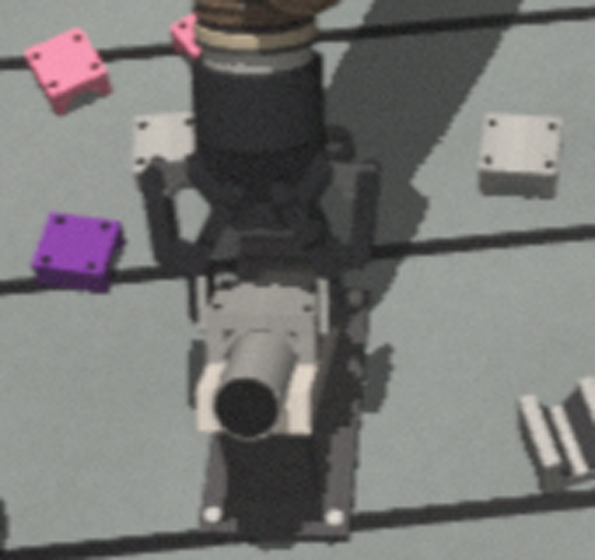

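The scene crop shows the cap at (265,310) seated flat over the tube and lined up with the half-block. I'll slide it on toward the stop.

>>> step_arm:
  rows:
    - [[0, 0, 0], [0, -0.7, -4], 1]
    - [[0, 0, 0], [0, -0.8, -8], 1]
    - [[0, 0, 0], [0, -1, -12], 1]
    - [[0, 0, 0], [0, -1, -16], 1]
    - [[0, 0, 0], [0, -1, -19], 1]
    - [[0, 0, 0], [0, -1, -21], 1]
    - [[0, 0, 0], [0, -1, -22], 1]

```text
time: 9.55
eef_pos: [0.61, -0.1678, 0.1021]
tcp_rot: [0.303, -0.351, 0.668, -0.582]
contact_force: [-1.5, 0.9, -3.7]
opening: 0.736
```

```bash
python3 -c "
from st import *; st('w')"
```

```text
t 9.55 pos [ 0.61   -0.1678  0.1021] F [-1.48  0.9  -3.74] op 0.736
tcp in rail mm [-5.1 -1.1  6.1] F rail [-3.45  0.68 -2.15] T [ 0.06  0.64 -0.01]
rot err [ 0.2 -0.1 -0.2]
```

>>> step_arm:
  rows:
    - [[0, 0, 0], [0, 0.3, -1.5], 1]
    - [[0, 0, 0], [0, 0.4, -3], 1]
    - [[0, 0, 0], [0, 0.4, -4.5], 1]
    - [[0, 0, 0], [0, 0.4, -6], 1]
    - [[0, 0, 0], [0, 0.4, -6], 1]

```text
time: 9.97
eef_pos: [0.6058, -0.1674, 0.0991]
tcp_rot: [0.302, -0.35, 0.668, -0.582]
contact_force: [-1.7, 0.5, -3.1]
opening: 0.735
```

```bash
python3 -c "
from st import *; st('w')"
```

```text
t 9.9667 pos [ 0.6058 -0.1674  0.0991] F [-1.7   0.48 -3.12] op 0.735
tcp in rail mm [-10.2  -1.3   6. ] F rail [-3.22  0.24 -1.55] T [ 0.04  0.77 -0.09]
rot err [ 0.1 -0.1 -0.2]
```

>>> step_arm:
  rows:
    - [[0, 0, 0], [0, 0, -1], 1]
    - [[0, 0, 0], [0, 0, -2], 1]
    - [[0, 0, 0], [0, 0, -3], 1]
    - [[0, 0, 0], [0, 0, -3], 1]

```text
time: 10.3
eef_pos: [0.6034, -0.1671, 0.0974]
tcp_rot: [0.302, -0.35, 0.668, -0.582]
contact_force: [-1.7, -0.4, -4.0]
opening: 0.737
```

```bash
python3 -c "
from st import *; st('w')"
```

```text
t 10.3 pos [ 0.6034 -0.1671  0.0974] F [-1.72 -0.43 -3.98] op 0.737
tcp in rail mm [-13.1  -1.4   6. ] F rail [-3.62 -0.67 -2.32] T [ 0.04  0.69 -0.07]
rot err [ 0.1 -0.1 -0.2]
```

>>> step_arm:
  rows:
    - [[0, 0, 0], [0, 0, -1], 1]
    - [[0, 0, 0], [0, 0, -2], 1]
    - [[0, 0, 0], [0, 0, -2], 1]

```text
time: 10.55
eef_pos: [0.6018, -0.1668, 0.0963]
tcp_rot: [0.302, -0.35, 0.668, -0.582]
contact_force: [-1.0, 0.6, -3.2]
opening: 0.737
```

```bash
python3 -c "
from st import *; st('w')"
```

```text
t 10.55 pos [ 0.6018 -0.1668  0.0963] F [-0.96  0.56 -3.23] op 0.737
tcp in rail mm [-15.1  -1.4   6. ] F rail [-2.69  0.42 -2.05] T [0.09 0.7  0.03]
rot err [ 0.1 -0.1 -0.2]
```

>>> step_arm:
  rows:
    - [[0, 0, 0], [0, 0, -1], 1]
    - [[0, 0, 0], [0, 0, -2], 1]
    - [[0, 0, 0], [0, 0, -2], 1]

```text
time: 10.8
eef_pos: [0.6002, -0.1666, 0.0951]
tcp_rot: [0.302, -0.35, 0.668, -0.582]
contact_force: [0.1, 0.0, -5.0]
opening: 0.734
```

```bash
python3 -c "
from st import *; st('w')"
```

```text
t 10.8 pos [ 0.6002 -0.1666  0.0951] F [ 0.14  0.02 -4.99] op 0.734
tcp in rail mm [-17.1  -1.3   6. ] F rail [-2.75  0.04 -4.17] T [ 0.07  0.69 -0.  ]
rot err [ 0.1 -0.1 -0.2]
```

>>> step_arm:
  rows:
    - [[0, 0, 0], [0, 0, -1], 1]
    - [[0, 0, 0], [0, 0, -2], 1]
    - [[0, 0, 0], [0, 0, -2], 1]

```text
time: 11.05
eef_pos: [0.5994, -0.1669, 0.0949]
tcp_rot: [0.302, -0.349, 0.669, -0.582]
contact_force: [1.9, 0.3, -3.1]
opening: 0.74
```

```bash
python3 -c "
from st import *; st('w')"
```

```text
t 11.05 pos [ 0.5994 -0.1669  0.0949] F [ 1.94  0.32 -3.08] op 0.74
tcp in rail mm [-17.9  -1.7   6.3] F rail [-0.23  0.59 -3.6 ] T [0.04 0.27 0.05]
rot err [-0.  -0.1 -0.1]
```

>>> step_arm:
  rows:
    - [[0, 0, 0], [0, 0, -0.5], 1]
    - [[0, 0, 0], [0, 0, -1], 1]
    - [[0, 0, 0], [0, 0, -1], 1]

```text
time: 11.3
eef_pos: [0.5991, -0.167, 0.0951]
tcp_rot: [0.302, -0.349, 0.669, -0.582]
contact_force: [4.5, 0.8, -1.6]
opening: 0.739
```

```bash
python3 -c "
from st import *; st('w')"
```

```text
t 11.3 pos [ 0.5991 -0.167   0.0951] F [ 4.55  0.81 -1.55] op 0.739
tcp in rail mm [-18.   -1.9   6.6] F rail [ 2.7   1.43 -3.79] T [ 0.05 -0.25  0.07]
rot err [-0.1 -0.1 -0.1]
```

>>> step_arm:
  rows:
    - [[0, 0, 0], [0, 0.5, -0.7], 1]
    - [[0, 0, 0], [0, 0.8, -1.4], 1]
    - [[0, 0, 0], [0, 0.8, -2], 1]
    - [[0, 0, 0], [0, 0.8, -2], 1]
    - [[0, 0, 0], [0, 0.8, -2], 1]

```text
time: 11.72
eef_pos: [0.5993, -0.1674, 0.0949]
tcp_rot: [0.301, -0.347, 0.67, -0.583]
contact_force: [7.9, 1.2, -0.1]
opening: 0.74
```

```bash
python3 -c "
from st import *; st('w')"
```

```text
t 11.7167 pos [ 0.5993 -0.1674  0.0949] F [ 7.92  1.24 -0.09] op 0.74
tcp in rail mm [-17.9  -2.3   6.3] F rail [ 6.23  2.33 -4.47] T [ 0.12 -0.81  0.17]
rot err [-0.3 -0.1 -0. ]
```

>>> step_arm:
  rows:
    - [[0, 0, 0], [0, 0.5, 1], 1]
    - [[0, 0, 0], [0, 0.5, 2], 1]
    - [[0, 0, 0], [0, 0.5, 2], 0]
    - [[0, 0, 0], [0, 0.5, 2], 0]
    - [[0, 0, 0], [0, 0.5, 2], 0]
    - [[0, 0, 0], [0, 0.5, 2], 0]
    - [[0, 0, 0], [0, 0.5, 2], 0]

```text
time: 12.3
eef_pos: [0.5984, -0.1663, 0.0921]
tcp_rot: [0.302, -0.35, 0.668, -0.582]
contact_force: [0.4, -0.1, -0.5]
opening: 0.999
```

>>> step_arm:
  rows:
    - [[0, 0, 0], [0, -5, 0], 0]
    - [[0, 0, 0], [0, -20, 0], 0]
    - [[0, 0, 0], [0, -45, 0], 0]
    - [[0, 0, 0], [0, -80, 0], 0]
    - [[0, 0, 0], [0, -115, 0], 0]
    - [[0, 0, 0], [0, -150, 0], 0]
    - [[0, 0, 0], [0, -150, 0], 0]

```text
time: 12.88
eef_pos: [0.5142, -0.1561, 0.2238]
tcp_rot: [0.301, -0.344, 0.672, -0.583]
contact_force: [0.0, -0.7, 0.5]
opening: 1.0
```

```bash
python3 - <<'E'
from snap import *
snap(6,(170,140),(100,250))
from st import *; st('w')
rot=tr([0,0,1],[-np.cos(np.radians(88.2)),-np.sin(np.radians(88.2)),0])
print(delta(s,[.405,-.2455,.13],rot))
E
```

```text
t 12.9833 pos [ 0.5138 -0.1554  0.2181] F [-0.06 -0.21 -1.14] op 1.0
tcp in rail mm [-18.   -2.3 156.7] F rail [-0.68 -0.22 -0.92] T [ 0.04  0.3  -0.02]
rot err [-0.2 -0.  -0. ]
(array([-35.1,  -6. ,   1.8]), array([ 104.5,   17.1, -128.5]))
```

View pics/scene6.png

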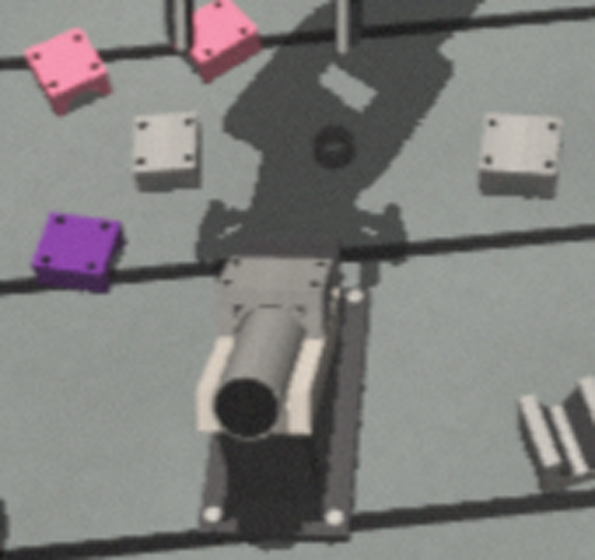

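View pics/top6.png

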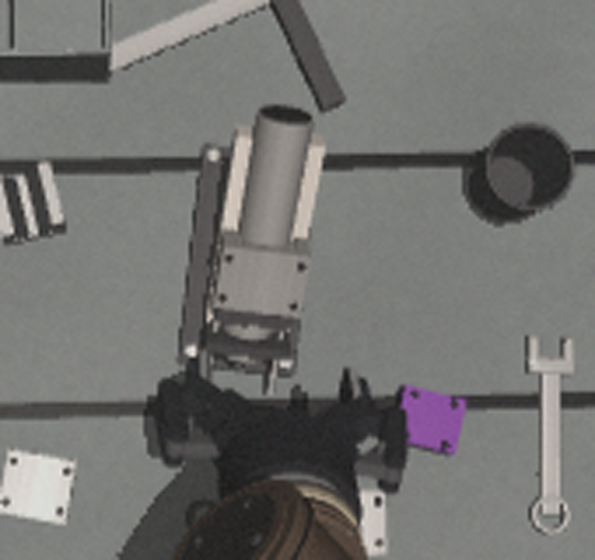

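The scene crop shows the wide cap at (270,285) flush and flat, and the top crop at (265,275) shows it against the dark stop head at (255,325). Next is the narrow cap.

>>> step_arm:
  rows:
    - [[-6, -1, 0], [5, -5, -10], 0]
    - [[-12, -2, 0], [20, -10, -30], 0]
    - [[-18, -3, 0], [35, -10, -55], 0]
    - [[-24, -4, 0], [55, -5, -80], 0]
    - [[-30, -5, 1], [75, 0, -100], 0]
    - [[-35, -6, 2], [90, 8, -118], 0]
    - [[-35, -6, 2], [104, 17, -128], 0]
    - [[-35, -6, 2], [104, 17, -128], 0]
    - [[-35, -6, 2], [104, 17, -128], 0]

```text
time: 13.73
eef_pos: [0.4039, -0.2436, 0.1253]
tcp_rot: [-0.491, 0.512, -0.504, 0.493]
contact_force: [-0.4, 0.9, 1.1]
opening: 1.003
```

```bash
python3 - <<'E'
from snap import *
snap(7,(120,120),(150,280))
from st import *
s=ctrl.get_state()
rot=tr([0,0,1],[-np.cos(np.radians(88.2)),-np.sin(np.radians(88.2)),0])
print(s["eef_pos"],delta(s,[.405,-.2455,.005],rot))
E
```

```text
t 13.8333 pos [ 0.4049 -0.2438  0.1274] F [-0.34 -0.07  0.21] op 0.998
[ 0.40494951 -0.24379902  0.12742594] (array([ 0.1,  0.1, -0.4]), array([  2.5, 122.4,   0.4]))
```

View pics/scene7.png

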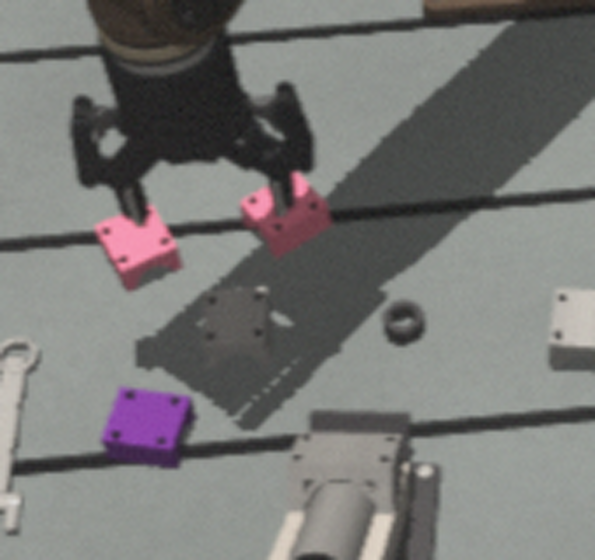

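The crop shows the grey narrow cap at (238,325) in the gripper's shadow. The pink blocks sit behind it at (138,245) and (288,215), with the purple one at (148,425). I'm going down onto it.

>>> step_arm:
  rows:
    - [[0, 0, 0], [2.5, 35, -1], 0]
    - [[0, 0, 0], [2.5, 70, -1], 0]
    - [[0, 0, 0], [2.5, 100, -1], 0]
    - [[0, 0, 0], [2.5, 115, -1], 0]
    - [[0, 0, 0], [2.5, 121, -1], 0]
    - [[0, 0, 0], [2.5, 121, -1], 0]
    - [[0, 0, 0], [2.5, 121, -1], 0]
  newtons: 45

```text
time: 14.42
eef_pos: [0.4047, -0.2466, 0.0082]
tcp_rot: [-0.492, 0.508, -0.506, 0.494]
contact_force: [-0.1, -1.6, 1.1]
opening: 0.998
```

>>> step_arm:
  rows:
    - [[0, 0, 0], [0, 0, 0], 1]
    - [[0, 0, 0], [0, 0, 0], 1]
    - [[0, 0, 0], [0, 0, 0], 1]
    - [[0, 0, 0], [0, 0, 0], 1]
    - [[0, 0, 0], [0, 0, 0], 1]
    - [[0, 0, 0], [0, 0, 0], 1]
    - [[0, 0, 0], [0, 0, 0], 1]
    - [[0, 0, 0], [0, 0, 0], 1]

```text
time: 15.08
eef_pos: [0.4045, -0.247, 0.0083]
tcp_rot: [-0.491, 0.509, -0.507, 0.493]
contact_force: [-1.1, 1.2, 6.2]
opening: 0.511
```

>>> step_arm:
  rows:
    - [[0, 0, 0], [0, -10, 0], 1]
    - [[0, 0, 0], [0, -40, 0], 1]
    - [[0, 0, 0], [0, -80, 0], 1]
    - [[0, 0, 0], [0, -120, 0], 1]
    - [[0, 0, 0], [0, -160, 0], 1]
    - [[0, 0, 0], [0, -200, 0], 1]
    - [[0, 0, 0], [0, -230, 0], 1]
    - [[0, 0, 0], [0, -250, 0], 1]
    - [[0, 0, 0], [0, -250, 0], 1]

```text
time: 15.83
eef_pos: [0.4056, -0.2491, 0.2628]
tcp_rot: [0.491, -0.506, 0.509, -0.493]
contact_force: [1.3, -0.7, -2.0]
opening: 0.502
```

```bash
sed -i 's/"n":.005}/"n":.0083}/' rail.py; python3 - <<'E'
from q import *; from rail import *
p,r=pose("n",.045,.07); print(p,delta(s,p,r))
print(delta(s,[.48,0,.27],tr([0,0,1],[0,-1,0])))
E
```

```text
t 15.8333 pos [ 0.4056 -0.2491  0.2628] F [ 1.29 -0.69 -2.  ] op 0.502
[0.58575514 0.13056406 0.18995054] (array([34.7,  0.2,  0. ]), array([-385.1,   73.2,  168.1]))
(array([-0.3, -1.7,  0.1]), array([-251.2,   -7.2,   66.8]))
```

>>> step_arm:
  rows:
    - [[0, 0, 0], [-25, 0, 15], 1]
    - [[2, 0, 0], [-60, 0, 35], 1]
    - [[6, 0, 0], [-97, 0, 50], 1]
    - [[10, 0, 0], [-135, 0, 65], 1]
    - [[14, 0, 0], [-173, 0, 80], 1]
    - [[18, 0, 0], [-211, 0, 97], 1]
    - [[22, 0, 0], [-249, 0, 114], 1]
    - [[26, 0, 0], [-287, 0, 130], 1]
    - [[30, 0, 0], [-325, 0, 140], 1]
    - [[34, 0, 0], [-350, 0, 150], 1]

```text
time: 16.67
eef_pos: [0.563, 0.1008, 0.2553]
tcp_rot: [0.326, -0.34, 0.631, -0.616]
contact_force: [-0.0, -1.1, -3.0]
opening: 0.505
```

```bash
python3 - <<'E'
from q import *; from rail import *
p,r=pose("n",.045,.07); print(p,delta(s,p,r))
E
```

```text
t 16.6667 pos [0.563  0.1008 0.2553] F [-0.04 -1.09 -2.95] op 0.505
[0.58575514 0.13056406 0.18995054] (array([ 1.2,  0. , -0.5]), array([-30. ,  66.7, -18.3]))
```

>>> step_arm:
  rows:
    - [[1, 0, 0], [-20, 10, -8], 1]
    - [[1, 0, 0], [-29, 25, -16], 1]
    - [[1, 0, 0], [-29, 45, -16], 1]
    - [[1, 0, 0], [-29, 65, -16], 1]
    - [[1, 0, 0], [-29, 75, -16], 1]
    - [[1, 0, 0], [-29, 75, -16], 1]
    - [[1, 0, 0], [-29, 75, -16], 1]
    - [[1, 0, 0], [-29, 75, -16], 1]

```text
time: 17.33
eef_pos: [0.5939, 0.1259, 0.1878]
tcp_rot: [0.32, -0.334, 0.636, -0.618]
contact_force: [1.4, 0.2, -1.8]
opening: 0.5
```

```bash
python3 - <<'E'
from snap import *
snap(8,(160,270),(100,140))
from st import *
from meas import *
s=ctrl.get_state(); st("n")
meas("n",8,.013,.044,.025)
E
```

```text
t 17.4333 pos [0.5944 0.126  0.1889] F [-0.12 -0.35 -2.97] op 0.504
tcp in rail mm [51.6 -4.3 72.4] F rail [-1.8  -0.35 -2.37] T [0.02 0.55 0.02]
rot err [-0.  -0.1 -0.3]
top rail [ 0.5933  0.1293  0.1    -0.034 ] tcp in rail [52.  -3.3 72.1]
308 top face: y [-30.  19.] mid -5.51 x [34.3 77.7] z -0.2
54 uphill end: y [-25.   18.1] mid -3.44 x 77.0
scene rail [ 0.5912  0.131   0.1    -0.0336] tcp in rail [53.7 -5.  70.9]
247 top face: y [-34.   23.5] mid -5.26 x [29.4 80.9] z 0.4
150 uphill end: y [-25.   19.2] mid -2.9 x 77.9
```

View pics/scene8.png

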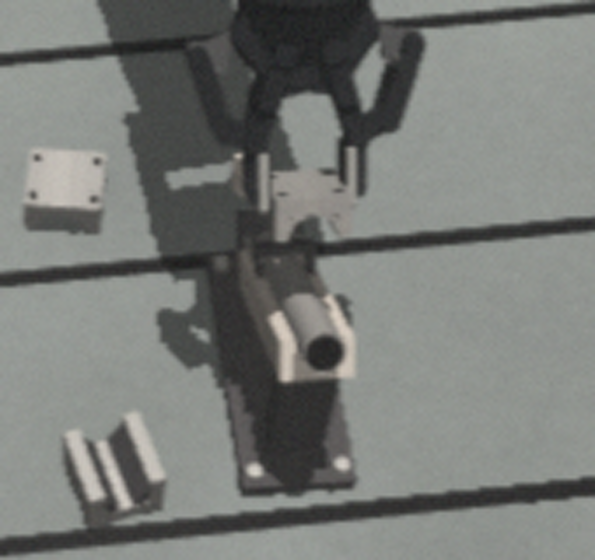

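View pics/top8.png

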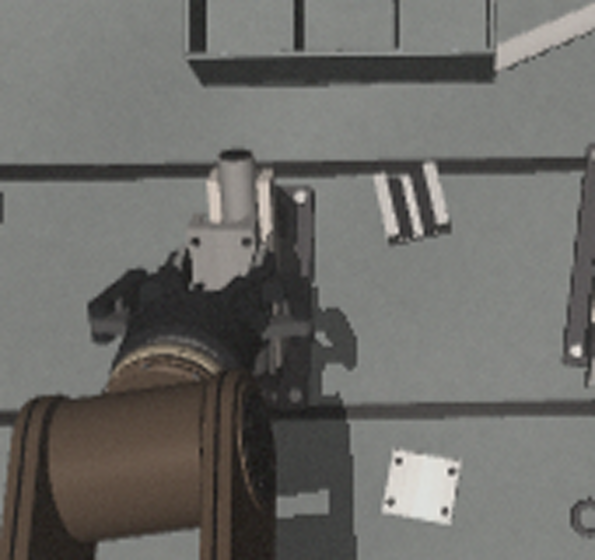

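>>> step_arm:
  rows:
    - [[0, 0, 0], [-2, 10, -3], 1]
    - [[0, 0, 0], [-3.2, 22, -5], 1]
    - [[0, 0, 0], [-3.2, 32, -6], 1]
    - [[0, 0, 0], [-3.2, 36, -6], 1]
    - [[0, 0, 0], [-3.2, 36, -6], 1]
    - [[0, 0, 0], [-3.2, 36, -6], 1]

```text
time: 17.93
eef_pos: [0.6099, 0.129, 0.1544]
tcp_rot: [0.32, -0.334, 0.636, -0.618]
contact_force: [-0.2, 0.5, -3.6]
opening: 0.503
```

```bash
python3 - <<'E'
from snap import *
snap(9,(160,270),(100,140))
from st import *
from meas import *
s=ctrl.get_state(); st("n")
meas("n",9,.013,.044,.025)
E
```

```text
t 18.0333 pos [0.6102 0.1291 0.1553] F [-0.93 -0.18 -2.08] op 0.505
tcp in rail mm [45.2 -0.7 35.8] F rail [-1.95 -0.22 -1.17] T [0.02 0.48 0.02]
rot err [ 0.  -0.1 -0.3]
top rail [ 0.5933  0.1293  0.1    -0.034 ] tcp in rail [45.6  0.3 35.6]
287 top face: y [-27.3  22.7] mid -2.32 x [29.  71.7] z -0.2
45 uphill end: y [-21.2  22.6] mid 0.69 x 70.7
scene rail [ 0.5912  0.131   0.1    -0.0336] tcp in rail [47.3 -1.4 34.4]
253 top face: y [-29.   26.7] mid -1.17 x [22.3 74.3] z 0.6
144 uphill end: y [-22.2  22.5] mid 0.19 x 71.8
```

View pics/scene9.png

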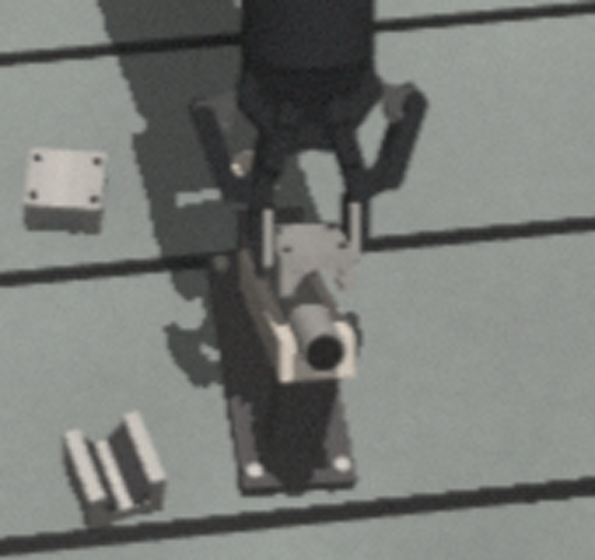

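View pics/top9.png

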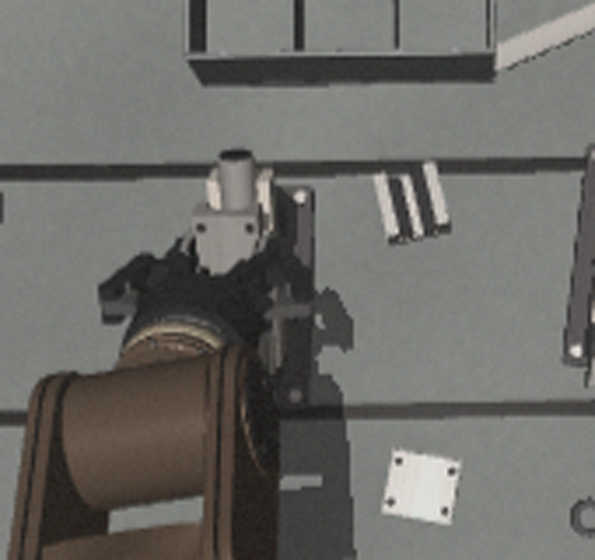

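The cap, at scene crop (318,255) and top crop (225,235), is centred over the thin tube to within about 0.5 mm. Lowering it now.

>>> step_arm:
  rows:
    - [[0, 0, 0], [0.4, 8, 0], 1]
    - [[0, 0, 0], [0.4, 14, 0], 1]
    - [[0, 0, 0], [0.4, 18, 0], 1]
    - [[0, 0, 0], [0.4, 20, 0], 1]
    - [[0, 0, 0], [0.4, 20, 0], 1]

```text
time: 18.45
eef_pos: [0.6212, 0.1283, 0.1373]
tcp_rot: [0.321, -0.334, 0.635, -0.618]
contact_force: [0.5, 0.2, -2.8]
opening: 0.502
```

```bash
python3 -c "
from st import *; st('n')"
```

```text
t 18.45 pos [0.6212 0.1283 0.1373] F [ 0.46  0.23 -2.77] op 0.502
tcp in rail mm [43.8 -1.1 14.8] F rail [-1.22  0.25 -2.53] T [ 0.01  0.52 -0.05]
rot err [ 0.2 -0.1 -0.3]
```

>>> step_arm:
  rows:
    - [[0, 0, 0], [0, 1, 0], 1]
    - [[0, 0, 0], [0, 2, 0], 1]
    - [[0, 0, 0], [0, 3, 0], 1]
    - [[0, 0, 0], [0, 4, 0], 1]
    - [[0, 0, 0], [0, 4, 0], 1]

```text
time: 18.87
eef_pos: [0.6236, 0.1283, 0.1349]
tcp_rot: [0.32, -0.334, 0.636, -0.618]
contact_force: [0.3, -0.5, -2.8]
opening: 0.503
```

```bash
python3 -c "
from st import *; st('n')"
```

```text
t 18.8667 pos [0.6236 0.1283 0.1349] F [ 0.35 -0.48 -2.83] op 0.503
tcp in rail mm [44.5 -1.  11.5] F rail [-1.33 -0.47 -2.53] T [-0.    0.54 -0.  ]
rot err [ 0.1 -0.1 -0.3]
```

>>> step_arm:
  rows:
    - [[0, 0, 0], [0, 1, 0], 1]
    - [[0, 0, 0], [0, 2, 0], 1]
    - [[0, 0, 0], [0, 3, 0], 1]
    - [[0, 0, 0], [0, 3, 0], 1]

```text
time: 19.2
eef_pos: [0.6254, 0.1283, 0.1326]
tcp_rot: [0.32, -0.334, 0.636, -0.618]
contact_force: [0.2, 0.1, -2.8]
opening: 0.503
```

```bash
python3 -c "
from st import *; st('n')"
```

```text
t 19.2 pos [0.6254 0.1283 0.1326] F [ 0.25  0.12 -2.76] op 0.503
tcp in rail mm [44.6 -1.   8.6] F rail [-1.38  0.13 -2.4 ] T [0.02 0.52 0.01]
rot err [ 0.1 -0.1 -0.3]
```

>>> step_arm:
  rows:
    - [[0, 0, 0], [0, 1, 0], 1]
    - [[0, 0, 0], [0, 1.5, 0], 1]
    - [[0, 0, 0], [0, 1.5, 0], 1]

```text
time: 19.45
eef_pos: [0.6255, 0.1283, 0.1324]
tcp_rot: [0.321, -0.334, 0.635, -0.618]
contact_force: [-13.5, -0.8, 10.0]
opening: 0.501
```

```bash
python3 -c "
from st import *; st('n')"
```

```text
t 19.45 pos [0.6255 0.1283 0.1324] F [-13.48  -0.83   9.99] op 0.501
tcp in rail mm [44.6 -0.9  8.4] F rail [-5.29 -1.27 15.89] T [-0.27  1.14 -0.29]
rot err [ 0.2 -0.  -0.3]
```

>>> step_arm:
  rows:
    - [[0, 0, 0], [0, -1.2, -1], 1]
    - [[0, 0, 0], [0, -1.2, -5], 1]
    - [[0, 0, 0], [0, -1.2, -10], 1]
    - [[0, 0, 0], [0, -1.2, -15], 1]
    - [[0, 0, 0], [0, -1.2, -20], 1]
    - [[0, 0, 0], [0, -1.2, -24], 1]
    - [[0, 0, 0], [0, -1.2, -26], 1]
    - [[0, 0, 0], [0, -1.2, -26], 1]

```text
time: 20.12
eef_pos: [0.6037, 0.1291, 0.1172]
tcp_rot: [0.321, -0.334, 0.635, -0.618]
contact_force: [-5.1, -0.4, 3.7]
opening: 0.504
```

```bash
python3 -c "
from st import *; st('n')"
```

```text
t 20.1167 pos [0.6037 0.1291 0.1172] F [-5.09 -0.39  3.74] op 0.504
tcp in rail mm [18.  -0.9  8.4] F rail [-2.01 -0.56  5.98] T [-0.09  0.52  0.  ]
rot err [ 0.1 -0.1 -0.3]
```

>>> step_arm:
  rows:
    - [[0, 0, 0], [0, -0.3, -1], 1]
    - [[0, 0, 0], [0, -0.3, -2], 1]
    - [[0, 0, 0], [0, -0.3, -3], 1]
    - [[0, 0, 0], [0, -0.3, -4], 1]
    - [[0, 0, 0], [0, -0.3, -5], 1]
    - [[0, 0, 0], [0, -0.3, -5], 1]

```text
time: 20.62
eef_pos: [0.5996, 0.1291, 0.1145]
tcp_rot: [0.321, -0.334, 0.635, -0.618]
contact_force: [-1.6, -0.6, 0.6]
opening: 0.504
```

```bash
python3 -c "
from st import *; st('n')"
```

```text
t 20.6167 pos [0.5996 0.1291 0.1145] F [-1.65 -0.65  0.62] op 0.504
tcp in rail mm [13.1 -1.   8.5] F rail [-0.98 -0.7   1.44] T [-0.05  0.39 -0.06]
rot err [ 0.1 -0.1 -0.3]
```

>>> step_arm:
  rows:
    - [[0, 0, 0], [0, 0, -1], 1]
    - [[0, 0, 0], [0, 0, -2], 1]
    - [[0, 0, 0], [0, 0, -3], 1]
    - [[0, 0, 0], [0, 0, -3], 1]

```text
time: 20.95
eef_pos: [0.597, 0.1292, 0.1127]
tcp_rot: [0.321, -0.334, 0.635, -0.618]
contact_force: [-1.0, 0.0, -0.6]
opening: 0.501
```

```bash
python3 -c "
from st import *; st('n')"
```

```text
t 20.95 pos [0.597  0.1292 0.1127] F [-1.02  0.02 -0.63] op 0.501
tcp in rail mm [ 9.9 -1.   8.5] F rail [-1.2  -0.01  0.06] T [-0.01  0.43  0.05]
rot err [ 0.1 -0.1 -0.3]
```

>>> step_arm:
  rows:
    - [[0, 0, 0], [0, 0.2, -1], 1]
    - [[0, 0, 0], [0, 0.2, -2], 1]
    - [[0, 0, 0], [0, 0.2, -2], 1]

```text
time: 21.2
eef_pos: [0.5959, 0.1293, 0.1118]
tcp_rot: [0.32, -0.334, 0.636, -0.618]
contact_force: [-1.2, -0.7, 1.3]
opening: 0.503
```

```bash
python3 -c "
from st import *; st('n')"
```

```text
t 21.2 pos [0.5959 0.1293 0.1118] F [-1.24 -0.71  1.3 ] op 0.503
tcp in rail mm [ 8.5 -0.9  8.5] F rail [-0.26 -0.75  1.76] T [-0.05  0.4  -0.05]
rot err [ 0.1 -0.1 -0.3]
```

>>> step_arm:
  rows:
    - [[0, 0, 0], [0, 0, -0.5], 1]
    - [[0, 0, 0], [0, 0, -1], 1]
    - [[0, 0, 0], [0, 0, -1], 1]

```text
time: 21.45
eef_pos: [0.5951, 0.1293, 0.1113]
tcp_rot: [0.32, -0.333, 0.636, -0.618]
contact_force: [-1.5, 0.4, 0.9]
opening: 0.499
```

```bash
python3 -c "
from st import *; st('n')"
```

```text
t 21.45 pos [0.5951 0.1293 0.1113] F [-1.5   0.37  0.88] op 0.499
tcp in rail mm [ 7.6 -0.9  8.5] F rail [-0.74  0.32  1.59] T [-0.05  0.38  0.02]
rot err [ 0.1 -0.1 -0.3]
```

Not touching yet.

>>> step_arm:
  rows:
    - [[0, 0, 0], [0, 0, -1], 1]
    - [[0, 0, 0], [0, 0, -2], 1]
    - [[0, 0, 0], [0, 0, -2], 1]

```text
time: 21.7
eef_pos: [0.5934, 0.1294, 0.1101]
tcp_rot: [0.32, -0.333, 0.636, -0.618]
contact_force: [-1.1, 0.0, 1.3]
opening: 0.503
```

```bash
python3 -c "
from st import *; st('n')"
```

```text
t 21.7 pos [0.5934 0.1294 0.1101] F [-1.11  0.03  1.29] op 0.503
tcp in rail mm [ 5.4 -0.9  8.5] F rail [-0.18 -0.01  1.69] T [-0.07  0.35 -0.03]
rot err [ 0.1 -0.1 -0.3]
```

>>> step_arm:
  rows:
    - [[0, 0, 0], [0, 0, -1], 1]
    - [[0, 0, 0], [0, 0, -2], 1]
    - [[0, 0, 0], [0, 0, -2], 1]

```text
time: 21.95
eef_pos: [0.5917, 0.1295, 0.1089]
tcp_rot: [0.32, -0.334, 0.636, -0.618]
contact_force: [-2.7, 0.2, 2.0]
opening: 0.498
```

```bash
python3 -c "
from st import *; st('n')"
```

```text
t 21.95 pos [0.5917 0.1295 0.1089] F [-2.72  0.19  1.95] op 0.498
tcp in rail mm [ 3.4 -0.9  8.5] F rail [-1.11  0.1   3.16] T [-0.06  0.33  0.01]
rot err [ 0.1 -0.1 -0.3]
```

>>> step_arm:
  rows:
    - [[0, 0, 0], [0, -0.1, -1], 1]
    - [[0, 0, 0], [0, -0.1, -2], 1]
    - [[0, 0, 0], [0, -0.1, -2], 1]

```text
time: 22.2
eef_pos: [0.5912, 0.1295, 0.1087]
tcp_rot: [0.319, -0.333, 0.636, -0.619]
contact_force: [3.7, -1.1, -1.1]
opening: 0.502
```

```bash
python3 -c "
from st import *; st('n')"
```

```text
t 22.2 pos [0.5912 0.1295 0.1087] F [ 3.69 -1.08 -1.08] op 0.502
tcp in rail mm [ 2.8 -0.9  8.6] F rail [ 2.43 -0.95 -3.02] T [ 0.06 -0.22 -0.09]
rot err [-0.1 -0.1 -0.3]
```

>>> step_arm:
  rows:
    - [[0, 0, 0], [0, 0.3, -0.7], 1]
    - [[0, 0, 0], [0, 0.5, -1.4], 1]
    - [[0, 0, 0], [0, 0.5, -2], 1]
    - [[0, 0, 0], [0, 0.5, -2], 1]
    - [[0, 0, 0], [0, 0.5, -2], 1]

```text
time: 22.62
eef_pos: [0.5911, 0.1295, 0.1087]
tcp_rot: [0.318, -0.332, 0.636, -0.619]
contact_force: [6.5, -1.9, 2.6]
opening: 0.501
```

```bash
python3 -c "
from st import *; st('n')"
```

```text
t 22.6167 pos [0.5911 0.1295 0.1087] F [ 6.46 -1.87  2.62] op 0.501
tcp in rail mm [ 2.8 -0.9  8.6] F rail [ 6.84 -1.65 -1.59] T [-0.08 -0.79 -0.18]
rot err [-0.3 -0.1 -0.4]
```

>>> step_arm:
  rows:
    - [[0, 0, 0], [0, 0.2, -0.6], 1]
    - [[0, 0, 0], [0, 0.3, -1.2], 1]
    - [[0, 0, 0], [0, 0.3, -1.2], 1]
    - [[0, 0, 0], [0, 0.3, -1.2], 1]

```text
time: 22.95
eef_pos: [0.5911, 0.1295, 0.1087]
tcp_rot: [0.317, -0.331, 0.637, -0.62]
contact_force: [7.0, -2.4, 2.5]
opening: 0.505
```

```bash
python3 -c "
from st import *; st('n')"
```

```text
t 22.95 pos [0.5911 0.1295 0.1087] F [ 6.96 -2.43  2.55] op 0.505
tcp in rail mm [ 2.8 -0.8  8.7] F rail [ 7.22 -2.2  -1.95] T [-0.15 -0.96 -0.25]
rot err [-0.4 -0.1 -0.4]
```

>>> step_arm:
  rows:
    - [[0, 0, 0], [0, 0, 1.5], 1]
    - [[0, 0, 0], [0, 0, 2.5], 1]
    - [[0, 0, 0], [0, 0, 2.5], 0]
    - [[0, 0, 0], [0, 0, 2.5], 0]
    - [[0, 0, 0], [0, 0, 2.5], 0]
    - [[0, 0, 0], [0, 0, 2.5], 0]
    - [[0, 0, 0], [0, 0, 2.5], 0]
    - [[0, 0, 0], [0, 0, 2.5], 0]
    - [[0, 0, 0], [0, 0, 2.5], 0]

```text
time: 23.7
eef_pos: [0.5897, 0.1295, 0.1064]
tcp_rot: [0.321, -0.334, 0.635, -0.618]
contact_force: [0.3, -0.9, -0.4]
opening: 1.0
```

>>> step_arm:
  rows:
    - [[0, 0, 0], [0, -5, 0], 0]
    - [[0, 0, 0], [0, -20, 0], 0]
    - [[0, 0, 0], [0, -45, 0], 0]
    - [[0, 0, 0], [0, -80, 0], 0]
    - [[0, 0, 0], [0, -115, 0], 0]
    - [[0, 0, 0], [0, -150, 0], 0]
    - [[0, 0, 0], [0, -170, 0], 0]
    - [[0, 0, 0], [0, -170, 0], 0]
    - [[0, 0, 0], [0, -170, 0], 0]

```text
time: 24.45
eef_pos: [0.4929, 0.1319, 0.248]
tcp_rot: [0.319, -0.332, 0.636, -0.619]
contact_force: [-0.3, 0.3, -0.2]
opening: 1.002
```

```bash
python3 - <<'E'
from snap import *
from plant import viewer
snap(10,(160,270),(100,140))
for n in("scene","top"): cv2.imwrite(f"pics/{n}10f.png",np.load(f"{n}10.npz")["p"][:,:,::-1])
from q import *; from rail import *
for k,r,w,h,x in(("w",.02,.064,.032,-.021),("n",.013,.044,.025,.003)):
  for n in("top","scene"):
    p,*_=fit(cloud(f"{n}0.npz"),r,w,[O[k][0],O[k][1],.1,YAW[k]]); p[:3]-=(p[2]-.1)/np.sin(np.radians(35))*railR(p[3])[:,0]
    L=(cloud(f"{n}10.npz").reshape(-1,3)-p[:3])@railR(p[3])
    Q=L[(abs(L[:,2]-h)<.004)&(abs(L[:,1])<w/2+.005)&(abs(L[:,0]-x)<.032)]
    if len(Q)>30:
      A=np.c_[Q[:,:2],np.ones(len(Q))]; c=np.linalg.lstsq(A,Q[:,2],rcond=None)[0]
      print(k,n,len(Q),"x",(np.percentile(Q[:,0],[1,99])*1000).round(1),"y",(np.percentile(Q[:,1],[1,99])*1000).round(1),"z-h",((np.median(Q[:,2])-h)*1000).round(2),"tilt",c[:2].round(3))
E
```

```text
t 24.55 pos [0.4923 0.1316 0.2447] F [ 0.32  0.22 -0.88] op 0.996
w top 498 x [-51.5   3.7] y [-31.7  30.9] z-h 0.06 tilt [0.015 0.005]
w scene 333 x [-50.8   7.6] y [-31.9  31.2] z-h -0.08 tilt [-0.019 -0.002]
n top 349 x [-28.3  29.9] y [-21.5  22. ] z-h -0.16 tilt [0.019 0.004]
n scene 222 x [-28.2  33. ] y [-21.3  22.4] z-h -0.18 tilt [-0.013 -0.009]
```

View pics/scene10f.png

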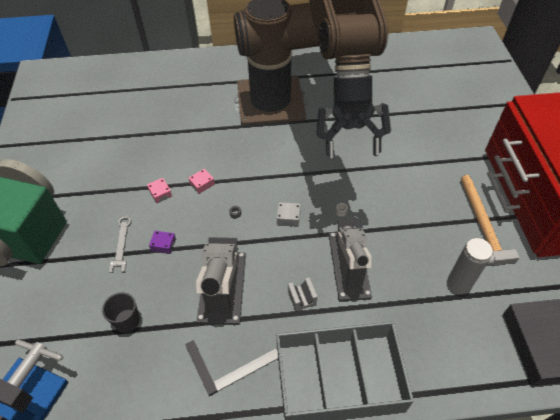

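View pics/top10.png

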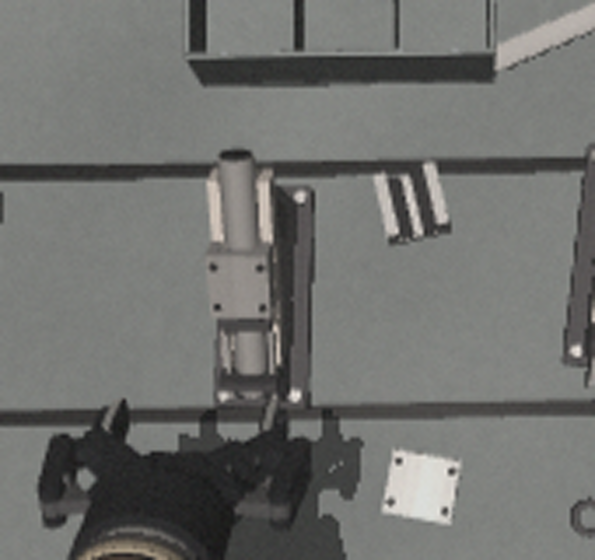

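Both caps are flat, centred and against their stop heads. The narrow one is at top crop (240,285), with its head at (245,325). The spare cap and the bystanders are where they were. Handing in.

```bash
python3 -c "
from plant import ctrl; print(ctrl.sign_off())"
```

```text
the job is handed in; nothing more can be done
None
```

Both top halves are on their tubes and against their stop heads, and I handed the job in at about 24.6 s; no verdict was reported. I set the widest one on the thick tube first, then the narrowest on the thin tube. Each was gripped by its sides, lowered at the 35° tilt, slid down until it met the stop, pressed and let go.

- **Push on the stop:** wrist readings gave about 9 N for the wide cap and 8 to 9 N for the narrow one, each held for over 0.2 s. This is my estimate from the wrist force, because the contact force itself is not reported.
- **Final pictures:** in both cameras the caps lie within about 0.2 mm of full seating height and 0.6 mm of the rail's centre line. Fitted tilt is at most 0.02 rad. The gripper is open and clear.
- **Other loose things:** the spare cap, the pink and purple look-alikes and the other objects look unmoved in the pictures. I did not measure them.
- **What disagreed:** the cameras differed by about 2 mm in absolute position, so I centred each cap relative to its rail within each picture. I had expected the narrow cap's stop about 2 mm uphill of where I felt it.

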